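# Shut and latch the carrying case of the amber vial

### The job

Two small carrying cases stand open on the bench. Press down the lid of the case that holds the brown (amber) vial until it is fully shut, then turn that case's red-handled latch all the way across the lid to secure it. Do not touch the other case, with the clear white-capped vial.

Things in the scene. Friction and masses are not known exactly. Their poses are not given: they have to be found in the camera images.
- amber_case: Grey carrying case fixed to the bench; a brown vial with black cap lies in its foam. Origin: centre of its underside; x from latch side to lid hinges, y left, z up. Box 100 (x) x 110 (y) x 50 mm; lid 100 x 110 x 8 mm, clear in a white frame, hinged along y at x = 50, z = 54 mm; its top is at z = 58 when shut. Latch lug block on the -x side: x -88 to -50, y -55 to 55, top z = 57 mm.
- amber_lid (a joint): Lid angle of that case in rad: 0 = fully shut (a stop), growing as the front edge rises (starts at 0.65 to 0.9). A light friction hinge: it stays where it is left, and 1 to 3 N pressed down on the middle of the lid shuts it.
- amber_fin (a point): Centre of the top of that case's red grip fin, on the latch's upright pivot: x = -69, y = 0, z = 91 mm in the case's frame (and its axes). The fin is 10 mm thick, 34 mm long along the latch arm, z 67 to 91 mm; pinch it from above and turn it about its middle. The steel arm below it is 12 mm wide, z 61 to 67 mm (clears the shut lid), and reaches 45 mm from the pivot.
- amber_latch (a joint): Latch angle of that case in rad: 0 = open (a stop), arm and fin along the case's -y, beside the lid; it turns anticlockwise seen from above to 1.571 (a stop), where the arm points along the case's +x, across the lid. Starts at 0 to 0.25. Light friction only (0.04 N m); it stays where it is left.
- clear_case: The other case, same make, size and frame, also open, with a clear, white-capped vial lying in its foam. Leave it untouched.
- electrode_arm: Electrode stand, furniture to the right of the cases, between them and where the robot starts: a tall obstacle to pass above or round. Grey base plate 115 x 150 mm (from -30, -64 to 85, 86 mm of its origin, 12 mm high), a rod 364 mm high at x = 64, y = -14 mm, and an arm from the rod towards the robot to x = -88, y = -86 to 0 mm, at 110 to 300 mm height. World axes; it does not move.

How it is judged (in metres and radians):
On the way, in this order (a step that is already met when the one before it is completed fails the run):
1. the amber vial's lid is shut (within 0.06 rad) while its latch is still open (below 0.6 rad) (value of joint amber_lid below 0.06 rad and value of joint amber_latch below 0.6 rad), for 0.2 s.
2. the latch is turned across the shut lid (to 1.31 rad or more) (value of joint amber_lid below 0.06 rad and value of joint amber_latch above 1.31 rad), for 0.2 s.
At the end, for the whole second after the job is handed in: The lid of the case with the amber vial is shut (within 0.06 rad, 6 mm at its front edge) and its latch lies across the lid (within 15 degrees of its far stop) (all of step 2); the robot touches nothing.
It fails at once if the robot touches the other case (more than 1 N) (contact force between any of the arm, the fingers and clear_case above 1 N).
It also fails if it takes over 46 s, if anything falls off the work surface, if the arm or the gripper's body presses on something with over 40 N, if the wrist force passes 120 N, or if a joint passes its speed limit or range.

### The arm

A 6-joint arm with a two-finger parallel gripper is mounted at the origin on a cart in front of the work surface, level with it; the furniture and walls round the work are solid. World frame = base frame: x ahead of the robot, y to its left, z up, the work surface at z = 0. Lengths are in mm, angles in rad, forces in N, time in s.
With the tool pointing down it reaches from about 275 to 825 mm from the base axis. Payload 4.9 kg.
Tool frame: the origin (TCP) lies at the very end of the fingers, on their centre line; the grasp point (between the pads) lies 19 mm behind it; z points along the fingers, y is the line along which they close (so a half turn about z gives the same grasp; the last joint's range is limited). The gripper opens to 85 mm and grips with 20 to 120 N. Pads are 22 mm wide; open, the fingers measure 114 mm over their backs; the gripper's body (76 mm by 85 mm) begins 54 mm behind the grasp point. The pads swing forward as they close: fully open they stand 13 mm farther back than shut.
Start: joints at [-1.34, 0.326, -0.193, 1.052, 0, 1.437], TCP at [196.232, -513.821, 231.281] pointing down, gripper open.
Joint ranges: [-2.65, 2.65], [-0.97, 1.79], [-1.3, 1.35], [-1.93, 2.1], [-1.47, 1.37], [-3.14, 3.14]. Speed limits (rad/s): [2.57, 2.57, 3.14, 3.14, 3.14, 3.14].

### API

Orientations are given as [roll, pitch, yaw] about the fixed x, y, z axes, in that order (R = Rz(yaw) Ry(pitch) Rx(roll)).
In Python, from bench import bot, solve_ik, imaging gives the robot as it stands. Calls block until the motion is done:
- bot.move_ptp(position, orientation): joint-space move of the TCP to a pose.
- bot.movel(position, rot=None, max_speed=150, threshold=None): straight line of the TCP; rot=None keeps the orientation; max_speed is the mean speed in mm/s. With threshold (N) it stops when the force on the tool has changed by that much, and returns True; else False.
- bot.move_j(angles): joint-space move.
- bot.grip(opening, effort=None): opening from 0.0 (shut) to 1.0 (fully open); effort is the grip in N (None keeps the last); returns when the fingers have stopped.
- bot.dwell(seconds).
- solve_ik(position, orientation): joint angles nearest the present ones, or None.
- bot.get_state(): the state.
- imaging.capture(name): name is "side" or "top"; returns the picture (400x640x3 uint8, blue, green, red); there is no depth.
- imaging.camera_model(name): a dict with "K" (3x3 intrinsics, pixels), "k1" (the pictures are not rectified: a ray, as slopes to the right and down, at radius r is drawn at 1 + k1 r^2 times it, then the intrinsics apply), "position" and "rotation" of the camera in the world. Camera axes: x right, y up, looking along -z (the intrinsics and any distortion apply to the point x, -y, -z); pixel columns grow to the right and rows downward; lengths in mm; the calibration is good to about 2 mm. A picture is of the moment at which its call begins. camera_model takes no time and is no camera call.
A pose or a line that the arm cannot do raises bot.IKError and nothing moves.
- bot.sign_off(): hands the job in; it is judged then, once.
The state is a dict: "t": time; "qpos": joint angles; "joint_velocities": joint speeds; "effort": joint torques, N m; "tcp_pos": TCP position; "orientation": TCP orientation; "contact_force": force on the tool from outside, world axes, zero at the start; "wrist_torque": the same for the moment, N m; "opening": opening from 0.0 (shut) to 1.0 (fully open); "gripper_force": force on a finger pad.
Only numpy, scipy, OpenCV 4.12 (cv2) and the standard library are available. Lean on these libraries where they do the work, as an engineer would, in place of code of your own. Each camera call takes 0.05 s, during which the arm holds its last target. There are 200 camera calls.

## Working session

There is one attempt and no reset: what is moved stays moved. The work goes in short steps, each a Python script; the robot and the scene stay as the last script left them, time stands still between calls to the robot, and variables do not carry over. Pictures are saved under pics/ and viewed, at most 10 in all, crops included, and the job is handed in when it is done.

```bash
mkdir -p pics; python3 - <<'E'
from bench import bot, imaging
import cv2
for n in("top","side"):
    im=imaging.capture(n); cv2.imwrite(f"pics/{n}0.png",im)
    m=imaging.camera_model(n); print(n,m)
E
```

```text
top {'K': array([[460.59793074,   0.        , 320.5287265 ],
       [  0.        , 460.59793074, 196.21846654],
       [  0.        ,   0.        ,   1.        ]]), 'k1': -0.05336443044771713, 'position': array([ 348.74841587,  112.87077219, 1191.44451704]), 'rotation': array([ 0.16396023, -0.03252577, -1.58978858])}
side {'K': array([[374.4167879 ,   0.        , 315.51581671],
       [  0.        , 374.4167879 , 193.2648299 ],
       [  0.        ,   0.        ,   1.        ]]), 'k1': -0.08043929473949707, 'position': array([ 71.67787509, 703.13803123, 480.42403903]), 'rotation': array([ 1.10367531,  0.01219829, -2.49911982])}
```

View pics/top0.png

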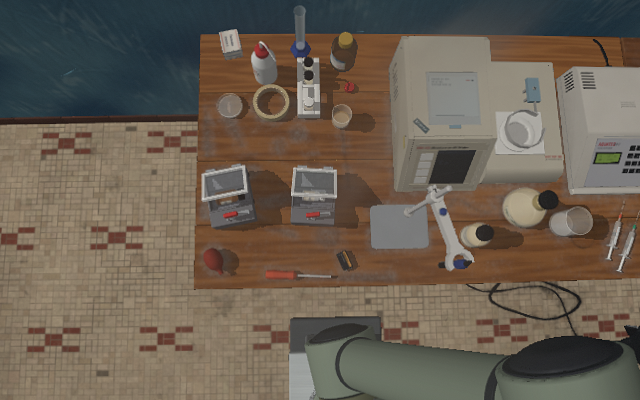

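View pics/side0.png

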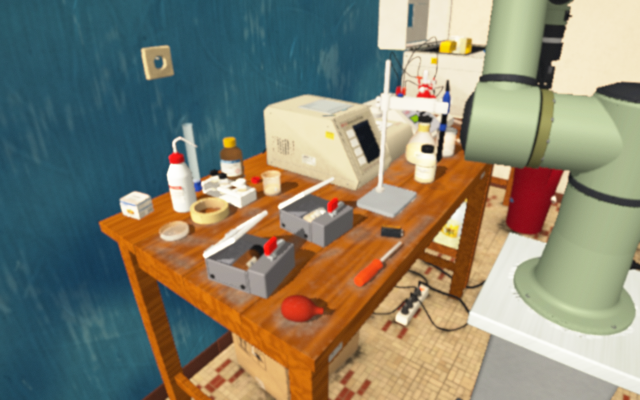

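The top view shows two cases at about (228,200) and (314,195). In the side view the near case, around (250,255), seems to hold the black-capped vial. I'll zoom in on both cases and measure the red fins.

```bash
cat > h.py <<'E'
import numpy as np, cv2
from scipy.spatial.transform import Rotation as R
from bench import bot, solve_ik, imaging
def ray(n,uv):
    m=imaging.camera_model(n); K=m["K"]
    d=(np.array(uv,float)-K[:2,2])/[K[0,0],K[1,1]]; s=d.copy()
    for _ in range(20): s=d/(1+m["k1"]*(s@s))
    return m["position"], R.from_euler("xyz",m["rotation"]).apply([s[0],-s[1],-1])
def plane(n,uv,z):
    o,d=ray(n,uv); return o+d*(z-o[2])/d[2]
def project(n,p):
    m=imaging.camera_model(n); c=R.from_euler("xyz",m["rotation"]).inv().apply(np.asarray(p,float)-m["position"])
    s=np.array([c[0],-c[1]])/-c[2]; s=s*(1+m["k1"]*(s@s)); return m["K"][:2,:2]@s+m["K"][:2,2]
def two(a,b):
    (o1,d1),(o2,d2)=ray("top",a),ray("side",b)
    A=np.c_[d1,-d2]; t=np.linalg.lstsq(A,o2-o1,rcond=None)[0]
    p,q=o1+t[0]*d1,o2+t[1]*d2; return (p+q)/2,np.linalg.norm(p-q)
def red(im):
    h=cv2.cvtColor(im,cv2.COLOR_BGR2HSV)
    return (((h[...,0]<6)|(h[...,0]>174))&(h[...,1]>170)&(h[...,2]>90)).astype(np.uint8)
E
python3 - <<'E'
from h import *
t=cv2.imread("pics/top0.png"); s=cv2.imread("pics/side0.png")
for n,im,(x0,x1,y0,y1) in(("top",t,(195,350,150,240)),("side",s,(190,370,160,310))):
    k,l,st,c=cv2.connectedComponentsWithStats(red(im))
    for i in range(1,k):
        if st[i,4]>12 and x0<c[i][0]<x1 and y0<c[i][1]<y1:
            pts=np.argwhere(l==i)[:,::-1].astype(np.float32); print(n,st[i],c[i],cv2.minAreaRect(pts), plane(n,c[i],85))
a=cv2.resize(t[155:235,195:345],(800,427),interpolation=cv2.INTER_CUBIC); cv2.imwrite("pics/tc.png",a)
b=cv2.resize(s[170:300,195:365],(785,600),interpolation=cv2.INTER_CUBIC); cv2.imwrite("pics/sc.png",b)
E
```

```text
top [224 212  14   5  37] [229.83783784 213.97297297] ((230.26473999023438, 214.05885314941406), (3.152963161468506, 13.096923828125), 75.96376037597656) [490.79398906 292.91399047  85.        ]
side [252 177   8   6  44] [255.5 179.5] ((255.5, 179.5), (5.0, 7.0), 90.0) [716.65319081 104.58955211  85.        ]
side [327 198  11  14 102] [331.7254902  204.74509804] ((331.5000305175781, 204.50003051757812), (8.485280990600586, 14.142135620117188), 45.0) [482.41353446 102.60031674  85.        ]
side [263 237  14  18 163] [269.74233129 245.65644172] ((269.9508056640625, 245.45901489257812), (9.986876487731934, 19.461605072021484), 39.80556869506836) [485.57835032 299.08285161  85.        ]
side [282 296  41  26 747] [299.33467202 308.64926372] ((302.0, 308.5), (25.0, 40.0), 90.0) [339.87852617 392.36283818  85.        ]
```

View pics/tc.png

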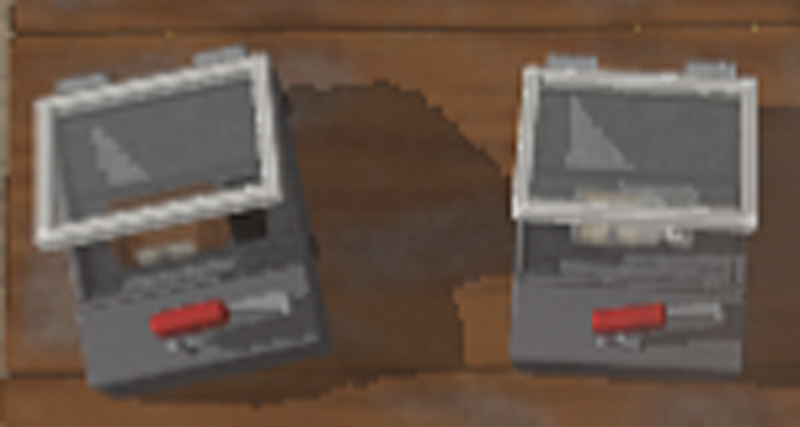

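View pics/sc.png

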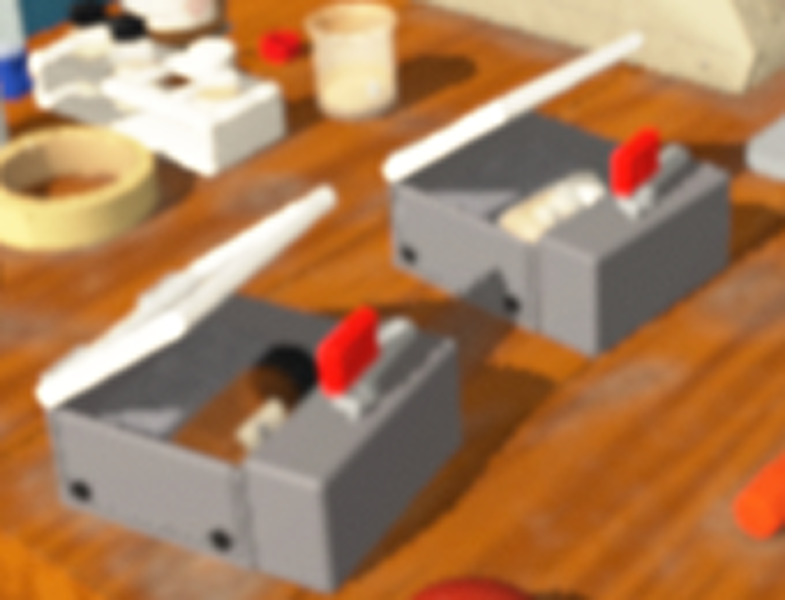

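The amber case is the left one in the top view: a brown vial shows through its lid at crop (180,235), and its black cap is at side crop (285,370). Next I'll fit the case pose to the picked corners.

```bash
python3 - <<'E'
from h import *
from scipy.optimize import least_squares
T=lambda x,y:((x+.5)/5.3333-.5+195,(y+.5)/5.3333-.5+155)
S=lambda x,y:((x+.5)/4.617-.5+195,(y+.5)/4.615-.5+170)
pts=[("top",(-88,-55,0),T(328,352)),("top",(-88,55,0),T(97,395)),("top",(47,55,57),T(38,100)),("top",(47,-55,57),T(265,55)),
("top",(-69,0,89),T(190,316)),
("side",(-88,55,0),S(330,588)),("side",(-88,55,57),S(322,480)),("side",(-50,55,57),S(248,458)),("side",(-88,-55,57),S(458,345)),("side",(-88,-55,0),S(458,438)),("side",(50,55,0),S(68,495)),("side",(-69,0,79),S(348,350))]
w=lambda v,p:R.from_euler("z",v[2]).apply(p)+[v[0],v[1],0]
f=lambda v,P=pts:np.concatenate([project(n,w(v,p))-np.array(q) for n,p,q in P])
r=least_squares(f,[560,290,.15],loss="soft_l1",x_scale=[10,10,.1])
print(r.x); print(f(r.x).reshape(-1,2).round(1))
for n in("top","side"):
    P=[p for p in pts if p[0]==n]; print(n,least_squares(lambda v:f(v,P),r.x,x_scale=[10,10,.1]).x)
v=r.x; print("fin",w(v,(-69,0,91)))
# fin direction in top
a=plane("top",T(150,325),88)-plane("top",T(230,308),88); print("fin yaw",np.arctan2(a[1],a[0]), "latch", np.arctan2(a[1],a[0])-v[2]-np.pi/2)
c,e=two(T(275,203),S(333,190)); print("lid corner case frame",R.from_euler("z",-v[2]).apply(c-[v[0],v[1],0]),e)
c,e=two(T(190,316),S(350,335)); print("fin mid tri",c,e)
E
```

```text
[5.59836591e+02 3.04968377e+02 1.94963472e-01]
[[ 1.8 -0.3]
 [ 3.2  0.4]
 [ 0.4  1. ]
 [ 1.1  0.6]
 [-0.1 -0.6]
 [ 0.1  1.6]
 [-0.6  0.7]
 [-2.3 -0.3]
 [-0.3 -2. ]
 [ 0.8  0.7]
 [-1.8  1. ]
 [ 0.1 -0.2]]
top [5.60566519e+02 3.07581197e+02 1.74443815e-01]
side [5.59713517e+02 3.03249921e+02 1.90511455e-01]
fin [492.14381324 291.60095891  91.        ]
fin yaw 1.7691212619600116 latch 0.003361462752783151
lid corner case frame [-33.67201588 -49.72666468 119.44148499] 0.12075361777521945
fin mid tri [490.79644161 291.67327     86.53367043] 0.25062875844815435
```

```bash
cat >> h.py <<'E'
V=(560,304.5,.19)
W=lambda p:R.from_euler("z",V[2]).apply(p)+[V[0],V[1],0]
FIN=np.array([491.6,291.6,91.])
E
python3 - <<'E'
from h import *
s=bot.get_state(); print(s["t"],s["orientation"],s["opening"])
for k in(-1,1):
    for d in(0,np.pi/2):
        q=[solve_ik(list(p),[np.pi,0,V[2]+k*np.pi/2+d]) for p in (FIN+[0,0,-19],W((-15,0,0))+[0,0,58])]
        print(k,d,[None if x is None else np.round(x,2) for x in q])
print(solve_ik([s["tcp_pos"][0],s["tcp_pos"][1],450],s["orientation"]))
print("stand",plane("top",(370,248),12),plane("top",(428,205),12))
E
```

```text
0.1 [-3.13999815e+00 -2.30855811e-04  3.64829294e-01] 0.9987558353558109
-1 0 [array([ 0.41,  0.52, -0.34,  0.71,  0.  , -1.35]), array([ 0.39,  0.61, -0.21,  0.75,  0.  , -1.37])]
-1 1.5707963267948966 [array([ 0.41,  0.52, -0.34,  0.71,  0.  , -2.93]), array([ 0.39,  0.61, -0.21,  0.75,  0.  , -2.94])]
1 0 [array([ 0.41,  0.52, -0.34,  0.71,  0.  ,  1.79]), array([ 0.39,  0.61, -0.21,  0.75,  0.  ,  1.77])]
1 1.5707963267948966 [array([ 0.41,  0.52, -0.34,  0.71,  0.  ,  0.22]), array([ 0.39,  0.61, -0.21,  0.75,  0.  ,  0.2 ])]
[-1.34020005e+00  2.92608230e-01  3.09830246e-01  1.58962939e+00
  1.53864810e-05  1.43656311e+00]
stand [407.07276718 -53.43570615  12.        ] [ 516.10732554 -210.08287927   12.        ]
```

```bash
python3 - <<'E'
from h import *
s=bot.get_state()
p=s["tcp_pos"]
bot.movel([p[0],p[1],450],max_speed=200)
q=list(bot.get_state()["qpos"]); q[0]=.39; q[5]=1.77
bot.move_j(q)
bot.grip(0.0)
o=[np.pi,0,V[2]+np.pi/2]; c=W((-15,0,0))
bot.move_ptp([c[0],c[1],170],o)
f0=bot.get_state()["contact_force"]
r=bot.movel([c[0],c[1],72],max_speed=70,threshold=15)
s=bot.get_state(); print(s["t"],r,s["tcp_pos"],s["contact_force"]-f0)
if not r:
    r=bot.movel([c[0],c[1],53],max_speed=25,threshold=10)
    bot.dwell(.3)
    s=bot.get_state(); print(s["t"],r,s["tcp_pos"],s["contact_force"]-f0)
    bot.movel([c[0],c[1],150],max_speed=120)
im=imaging.capture("side"); print(bot.get_state()["t"])
cv2.imwrite("pics/s1.png",cv2.resize(im[150:320,170:390],(770,595)))
E
```

```text
7.7167 False [545.6758934  301.80922982  72.47442668] [ 0.5729931  -0.18829441  0.22322351]
8.6 True [545.07249546 301.66175293  57.98121124] [-0.4970438  -1.03472895  6.2431605 ]
9.575
```

View pics/s1.png

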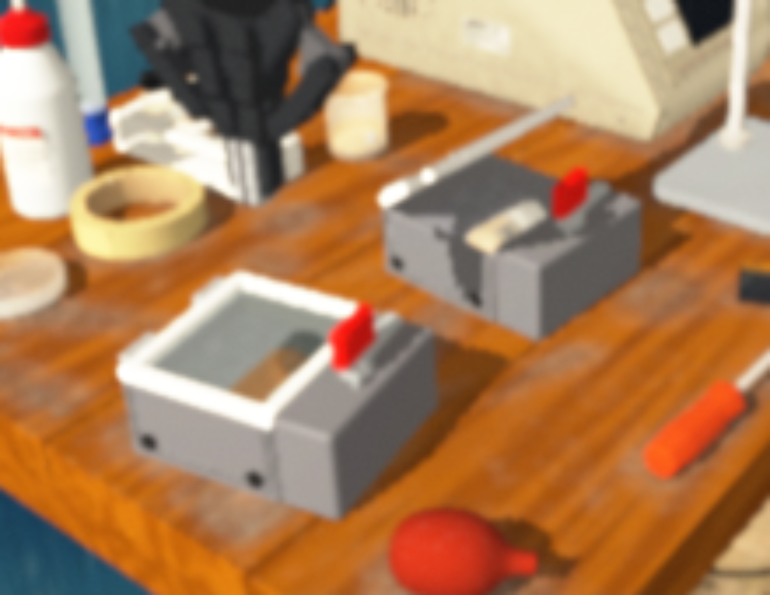

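The lid is shut: the white frame lies flat at crop (120–390, 270–410). The red fin, at (352,335), is still open, so I'll pinch it and turn.

```bash
python3 - <<'E'
from h import *
o=[np.pi,0,V[2]+np.pi/2]
bot.movel([FIN[0],FIN[1],150],rot=o,max_speed=120)
bot.grip(0.6,20)
f0=bot.get_state()["contact_force"]
r=bot.movel([FIN[0],FIN[1],72],max_speed=70,threshold=8)
s=bot.get_state(); print(s["t"],r,s["tcp_pos"],s["contact_force"]-f0)
if not r:
    bot.grip(0.0,25)
    s=bot.get_state(); print(s["t"],s["opening"],s["gripper_force"],s["contact_force"]-f0)
    for a in np.linspace(0,np.pi/2,5)[1:]:
        q=solve_ik([FIN[0],FIN[1],72],[np.pi,0,o[2]+a]); bot.move_j(q)
        s=bot.get_state(); print(s["t"],a,s["opening"],s["contact_force"]-f0,s["wrist_torque"])
im=imaging.capture("top"); cv2.imwrite("pics/t2.png",cv2.resize(im[140:250,180:350],(770,498)))
E
```

```text
11.9917 False [492.02403782 291.79109296  72.50919533] [-0.14687559  0.08190073  0.13198816]
12.4333 0.11375131066608639 26.810536980628967 [-4.27824647 -0.30046605  5.80226782]
12.8917 0.39269908169872414 0.10720340919629509 [-2.24527111  1.60326314  4.13323146] [0.22233637 0.29843933 0.07087985]
13.35 0.7853981633974483 0.11420394481128086 [-0.19185651  5.15058818  2.12581283] [ 0.9754092  -0.2084048   0.01735237]
13.8167 1.1780972450961724 0.10758899769787302 [2.18978526 7.81304935 0.26077452] [ 1.50274501 -0.44514094  0.0533364 ]
14.2833 1.5707963267948966 0.10881960438392944 [ 1.99948018  9.85963201 -1.80883016] [ 2.00989989 -0.37870947  0.05859986]
```

Opening 0.11 × 85 mm ≈ 9.5 mm, so the fin is held through the full turn. I'll release it, retreat and check.

```bash
python3 - <<'E'
from h import *
bot.dwell(.2); bot.grip(0.6)
bot.movel([FIN[0],FIN[1],170],max_speed=120)
bot.movel([FIN[0]-120,FIN[1],300],max_speed=200)
a=imaging.capture("top")[150:250,185:345]; b=imaging.capture("side")[160:320,180:390]
cv2.imwrite("pics/f.png",np.hstack([cv2.resize(a,(400,250)),cv2.resize(b,(400,305))[:250]]))
cv2.imwrite("pics/f.png",np.vstack([cv2.resize(a,(560,350))[:, :],cv2.resize(b,(560,427))[:250]]))
s=bot.get_state(); print(s["t"],s["contact_force"])
E
```

```text
17.1083 [ 0.02392483 -0.39660285 -0.88106099]
```

View pics/f.png

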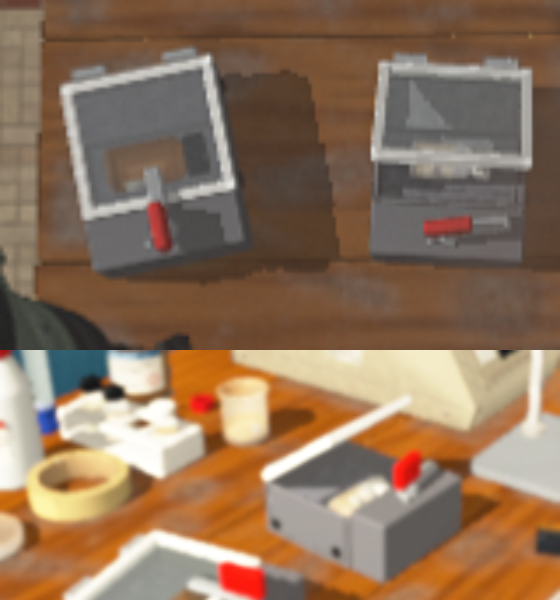

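The amber lid is shut. Its latch, from (160,245) to (150,175) in the crop, lies across the lid parallel to the case sides. The clear case is untouched.

```bash
python3 -c "
from bench import bot
print(bot.sign_off())"
```

```text
the job is handed in; nothing more can be done
None
```

The amber case's lid is shut and its latch is turned fully across; the clear case was not touched, and the job was handed in at about 17 s of the 46 s allowed (the judge's verdict was not shown).

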